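Seat a gauge bracket on the jig's locating dowel

ROBOT

A 6-joint arm with a two-finger parallel gripper is mounted at the origin on a cart in front of the work surface, level with it; the furniture and walls round the work are solid. World frame = base frame: x ahead of the robot, y to its left, z up, the work surface at z = 0. Lengths are in m, angles in degrees, forces in N, time in s.
With the tool pointing down it reaches from about 0.35 to 0.975 m from the base axis. Payload 17.4 kg.
Tool frame: the origin (TCP) lies on the centre line of the jaws, within the pads' length; the fingertips stand ahead of it and the grasp point (between the pads) lies 6 mm ahead of it (r.tcp_to_tips is the x of the fingertips in the tool frame, in m); x points along the fingers, y is the direction in which the jaws open and shut, and the axes are right-handed (so a half turn about x gives the same grasp; the last joint's range is limited). The gripper opens to 85 mm and grips with 20 to 120 N. Pads are 22 mm wide; open, the fingers measure 114 mm over their backs; the gripper's body (76 mm by 85 mm) begins 54 mm behind the grasp point. The pads swing forward as they close: fully open they stand 13 mm farther back than shut.
Start: joints at [-66.91, 6.646, 82.598, -0, 90.757, -2.166], TCP at [0.288, -0.61, 0.256] pointing down, gripper open.
Joint ranges: [-162.19, 162.19], [-47.58, 125.68], [4.15, 143.07], [-65.23, 245.23], [0.69, 171.88], [-170.13, 170.13]. Speed limits (degrees/s): [108.29, 108.29, 127.2, 180, 180, 180].

INTERFACE

Orientations are given as [roll, pitch, yaw] about the fixed x, y, z axes, in that order (R = Rz(yaw) Ry(pitch) Rx(roll)).
In Python, from workcell import r gives the robot as it stands.
- The arm moves only by the tool carry_out, never from a script. Its argument "targets" is a list of rows, each a list of 3 entries, a list of its own where there are three numbers: the shift along the tool's x, y, z as a fraction of full scale, then the turn about the tool's x as a fraction of full scale, then the closure, from -1 (fully open) to 1 (shut). In form: [[[dx, dy, dz], roll, gripper], ...]. A call has 1 to 10 rows; each row is the pose to reach, as a shift and turn from the pose measured when the call began, along the tool's axes at that moment; what a row does not reach only later rows make up. Full scale, the value 1, is 0.75 m for a shift and 90 degrees for a turn. A row lasts 1/10 s, in which the tool goes at most 50 mm and 8.59 degrees, less where a joint would pass 70% of its speed; a pose out of reach is approached as far as the arm can. A call with a number of a shift or a turn outside -1 to 1 is refused whole. A call with a gripper value outside its range is refused whole. The fingers move at their own pace and stop on an object; "squeeze" is the grip in N (left out, the last holds). Time passes only in rows, so rows that repeat a pose let the fingers close. It gives the time, the measured TCP pose, the force and the opening at its end, in the units of the state.
- r.get_obs(): the state, without advancing time (a new reading comes with each control period).
- r.capture(name): name is "side" or "top" or "wrist"; returns a dict with "frame" (480x640x3 uint8, red, green, blue), "intrinsics" (3x3 intrinsics, pixels), "distortion" ([k1, k2, p1, p2, k3] as OpenCV has them; the pictures are not rectified), "R" (3x3) and "t" (3): a world point X has camera coordinates R X + t; the wrist camera has in their place "mount" (4x4, takes a point from camera to tool coordinates, whose origin is the TCP and whose axes are the tool frame's). Camera axes: x right, y down, z forward; pixel columns grow to the right and rows downward; lengths in m; the calibration is good to about 2 mm. A picture is of the moment at which its call begins: read the wrist's pose just before it. There is no depth.
- r.hand_in(): hands the job in, once; it reports no verdict.
The state is a dict: "t": time; "joint_pos": joint angles; "joint_velocities": joint speeds; "effort": joint torques, N m; "tool_pos": TCP position; "eef_rot": TCP orientation; "wrist_force": force on the tool from outside, world axes, zero at the start; "ft_torque": the same for the moment, N m; "width": finger opening in m.
Only numpy, scipy, OpenCV 4.12 (cv2) and the standard library are available. Lean on these libraries where they do the work, as an engineer would, in place of code of your own. Each camera call takes 0.05 s, during which the arm holds its last target.

TASK

Lay the blue bracket between the guide rails of the aluminium jig, upright flange at the end nearer the robot and its hole clearly short of the dark slot's near end, so that its front rests nose-up on the brass dowel and its rear edge on the bed. Then gently nudge it forward along the rails until its hole drops over the dowel and the foot plate lies flat; the dowel was only roughly set in its slot, so find it by feel and never ram the bracket against it. Let go when it is home, and leave the jar, carton and tin where they are.

Things in the scene. Friction and masses are not known exactly. Their poses are not given: they have to be found in the camera images.
- bracket_flange (a point): Centre of the upright flange to grasp on the blue bracket (rigid, 0.17 to 0.3 kg, lying on its foot plate). Flange: 10 mm thick (x), 50 wide (y), 55 high, standing on the 6 mm foot plate near its rear, this point 8 mm in from the rear edge. Foot plate: 130 mm long (x), 70 wide (y). This point is 33.5 mm above the plate's underside. x points to the plate's front edge, 122 mm ahead; z up.
- bracket_hole (a point): Centre of the bracket's round through hole, at the plate's underside: 16 mm diameter, on the centre line, 58 mm ahead of the flange centre, 64 mm behind the plate's front edge. Axes as the flange's. Slid in the jig by its flange, the bracket resists with 2 to 7 N; the dowel then stops it firmly.
- jig: Aluminium jig, fixed; origin at the centre of its underside. Bed 190 mm long (x, from the end nearer the robot to the far end), 102 wide (y), its flat top 12 mm above the bench. Two rails along x, 73 mm apart inside, 16 mm high above the bed, with flared lips (22 mm above the bed) that lead the 70 mm wide plate in; both ends open. A force of bracket on jig over 32 N counts as ramming.
- dowel_slot (a point): Middle of the 56 mm long dark slot, level with the bed, 8 mm ahead of the jig's origin; axes as the jig's. The unyielding brass dowel stands in the slot on the centre line, 12 mm in diameter, 8 mm high, bevelled; only roughly set: up to 20 mm ahead of or behind this point, not measured. A bracket laid with its hole 30 mm short of here rests nose up 4 to 6 degrees on dowel and rear edge.
- oring_jar: Small white jar with a black lid, 54 mm diameter, 70 mm high, standing on the bench; origin at the centre of its underside. Leave alone.
- seal_box: Small brown carton, 60 x 85 x 38 mm, on the bench; origin at the centre of its underside. Leave alone.
- grease_tin: Flat round tin with a yellow label, 56 mm diameter, 24 mm high, on the bench; origin at the centre of its underside. Leave alone.

How it is judged:
By the outcome, as a careful person would: the job done as asked, in the order asked, and still so for the second after the job is handed in, with the robot touching nothing.
It also fails if it takes over 51 s, if anything falls off the work surface, if the arm or the gripper's body presses on something with over 40 N, if the wrist force passes 120 N, or if a joint passes its speed limit or range.

## Working session

There is one attempt and no reset: what is moved stays moved. The work goes in short steps, Python scripts to look and compute and a tool call to move; the robot and the scene stay as the last step left them, time stands still between calls to the robot, and variables do not carry over. Pictures are saved under pics/ and viewed, and the job is handed in when it is done.

Besides the shell and the picture viewer there is one more tool, called after "Request:" in YAML: its name, and indented under it one key for each argument. carry_out: Moves the arm, as the interface text tells. Its arguments: {"type":"object","properties":{"targets":{"type":"array","items":{"type":"array"}},"squeeze":{"type":"number"}},"required":["targets"]}

```bash
ls; mkdir -p pics; python3 - <<'E'
from workcell import r
import cv2,pickle
print(r.get_obs(), r.tcp_to_tips)
d={}
for n in ["top","side","wrist"]:
    c=r.capture(n); d[n]=c
    cv2.imwrite(f"pics/{n}0.png",c["frame"][:,:,::-1])
    print(n,{k:v for k,v in c.items() if k!="frame"})
pickle.dump(d,open("cap0.pkl","wb"))
E
```

```text
pics
{'t': 0.0, 'joint_pos': array([-6.69089619e+01,  6.67575768e+00,  8.26364085e+01, -1.80585072e-04,
        9.07567457e+01, -2.16625806e+00]), 'joint_velocities': array([ 0.05555225,  0.0273132 , -0.02621866,  0.06972979,  0.01292249,
        0.07492316]), 'effort': array([-2.29200436e-03, -7.31985998e+01, -6.32496929e+01, -1.33604931e-04,
        6.46691115e-03,  3.74255293e-09]), 'tool_pos': array([ 0.28793351, -0.61032652,  0.25553576]), 'eef_rot': array([-92.01612422,  89.93108795, 113.2411697 ]), 'wrist_force': array([ 0.15227271, -0.49976893,  0.49811948]), 'ft_torque': array([ 0.01598419, -0.08432502,  0.06415912]), 'width': 0.08525023525530664} 0.025
top {'intrinsics': array([[515.84885206,   0.        , 316.79395516],
       [  0.        , 515.84885206, 243.79005399],
       [  0.        ,   0.        ,   1.        ]]), 'distortion': array([-0.0683895,  0.       ,  0.       ,  0.       ,  0.       ]), 'R': array([[-0.01699167, -0.99940512, -0.03001162],
       [-0.98188984,  0.02234335, -0.1881306 ],
       [ 0.18868925,  0.02627145, -0.98168538]]), 't': array([0.0991459
[... 410 characters left out ...]
68,  0.07110386, -0.83300088]]), 't': array([-0.15063623, -0.46367911,  1.74508306])}
wrist {'intrinsics': array([[348.7623604 ,   0.        , 315.99623958],
       [  0.        , 348.7623604 , 236.23169104],
       [  0.        ,   0.        ,   1.        ]]), 'distortion': array([-0.01848721,  0.        ,  0.        ,  0.        ,  0.        ]), 'mount': array([[ 3.11730174e-04, -2.61415485e-01,  9.65226319e-01,
        -1.17760906e-01],
       [ 9.99999914e-01,  3.43985958e-04, -2.29797807e-04,
         8.13955917e-04],
       [-2.71951594e-04,  9.65226308e-01,  2.61415570e-01,
        -6.55916800e-02],
       [ 0.00000000e+00,  0.00000000e+00,  0.00000000e+00,
         1.00000000e+00]])}
```

View pics/top0.png

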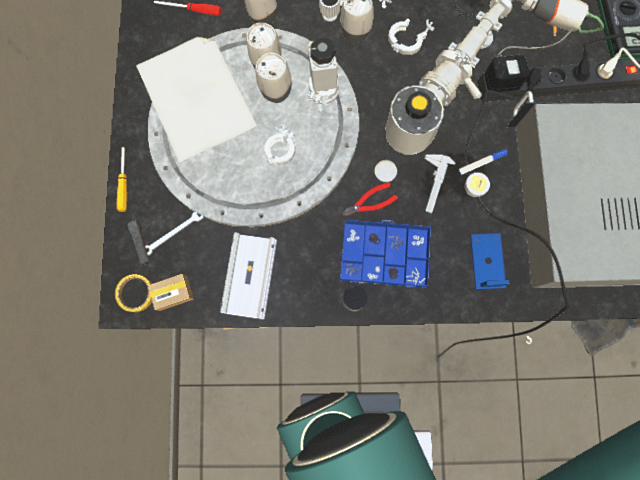

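View pics/side0.png

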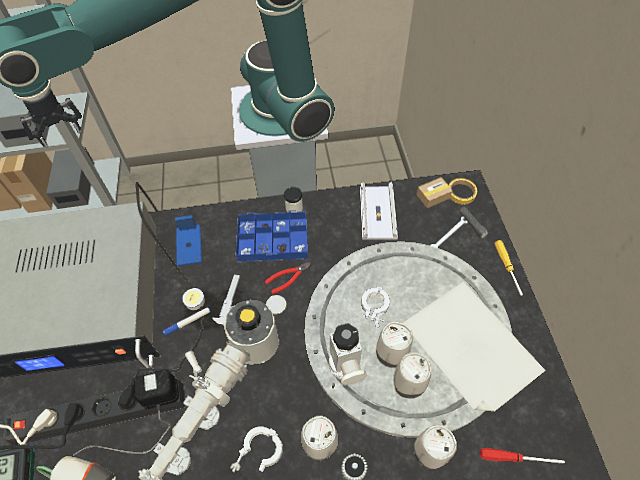

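View pics/wrist0.png

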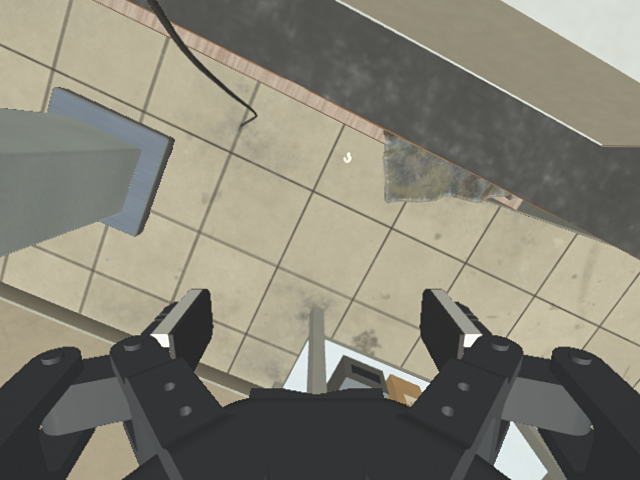

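The top view shows the bracket at about (490,262) with its flange at the bottom, near (490,285). The jig is at about (250,276) with its slot at (249,271). The jar lid is at (355,298), the carton at (171,292) and the tin at (477,185). Next I'll measure these.

```bash
cat > h.py <<'E'
import numpy as np,cv2
def ray(c,uv):
    p=cv2.undistortPoints(np.array(uv,float).reshape(-1,1,2),c["intrinsics"],np.array(c["distortion"])).reshape(-1,2)
    d=np.c_[p,np.ones(len(p))]@c["R"]; o=-c["R"].T@c["t"]
    return o,d
def plane(c,uv,z):
    o,d=ray(c,uv); s=(z-o[2])/d[:,2]; return o+s[:,None]*d
def proj(c,X):
    rv=cv2.Rodrigues(c["R"])[0]
    return cv2.projectPoints(np.array(X,float).reshape(-1,1,3),rv,np.array(c["t"],float),c["intrinsics"],np.array(c["distortion"]))[0].reshape(-1,2)
def wristcam(c,pos,rot):
    from scipy.spatial.transform import Rotation as Ro
    T=np.eye(4);T[:3,:3]=Ro.from_euler("xyz",rot,degrees=True).as_matrix();T[:3,3]=pos
    M=np.linalg.inv(T@c["mount"]); c=dict(c);c["R"]=M[:3,:3];c["t"]=M[:3,3];return c
E
python3 - <<'E'
import pickle,cv2,numpy as np
from h import *
d=pickle.load(open("cap0.pkl","rb"))
for n,(bx0,by0,bx1,by1),(jx0,jy0,jx1,jy1) in [("top",(455,220,520,305),(210,225,290,325)),("side",(165,205,215,275),(350,175,410,250))]:
    f=d[n]["frame"]
    for nm,(x0,y0,x1,y1) in [("br",(bx0,by0,bx1,by1)),("jig",(jx0,jy0,jx1,jy1))]:
        im=f[y0:y1,x0:x1]
        cv2.imwrite(f"pics/{n}_{nm}.png",cv2.resize(im[:,:,::-1],None,fx=7 if (y1-y0)<85 else 5.5,fy=7 if (y1-y0)<85 else 5.5,interpolation=cv2.INTER_CUBIC))
c=d["top"];f=c["frame"]
hsv=cv2.cvtColor(f,cv2.COLOR_RGB2HSV)
m=cv2.inRange(hsv,(95,120,50),(125,255,255));mm=np.zeros_like(m);mm[220:305,465:520]=m[220:305,465:520]
cs=max(cv2.findContours(mm,0,2)[0],key=cv2.contourArea)
R=cv2.minAreaRect(cs);print(R,cv2.boxPoints(R));print(plane(c,cv2.boxPoints(R),0.006))
m=cv2.inRange(f,(150,150,150),(255,255,255));mm=np.zeros_like(m);mm[228:325,215:285]=m[228:325,215:285]
cs=max(cv2.findContours(mm,0,2)[0],key=cv2.contourArea)
R=cv2.minAreaRect(cs);print(R,cv2.boxPoints(R));print(plane(c,cv2.boxPoints(R),0.03))
E
```

```text
((489.7337646484375, 260.4539489746094), (56.221797943115234, 34.08386993408203), 84.5596694946289) [[470.10342 234.0854 ]
 [504.03378 230.85396]
 [509.3641  286.8225 ]
 [475.43375 290.05396]]
[[ 0.60036823 -0.27650071  0.006     ]
 [ 0.60641194 -0.35847226  0.006     ]
 [ 0.47239517 -0.35982836  0.006     ]
 [ 0.46677088 -0.27946684  0.006     ]]
((248.19189453125, 275.05072021484375), (44.47433090209961, 82.66853332519531), 9.090276718139648) [[219.70358 312.35257]
 [232.76443 230.72232]
 [276.6802  237.74887]
 [263.61935 319.37912]]
[[0.42537412 0.31408831 0.03      ]
 [0.61644834 0.2862605  0.03      ]
 [0.59709504 0.18224802 0.03      ]
 [0.4077913  0.21271673 0.03      ]]
```

View pics/top_br.png

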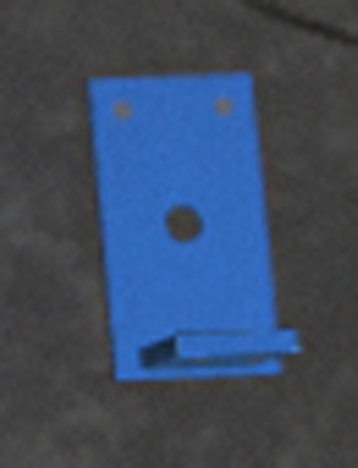

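View pics/top_jig.png

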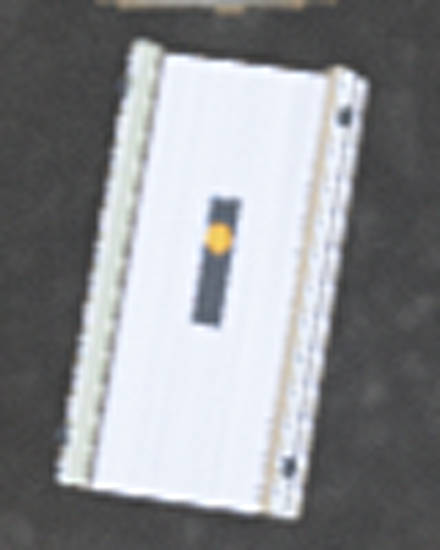

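View pics/side_jig.png

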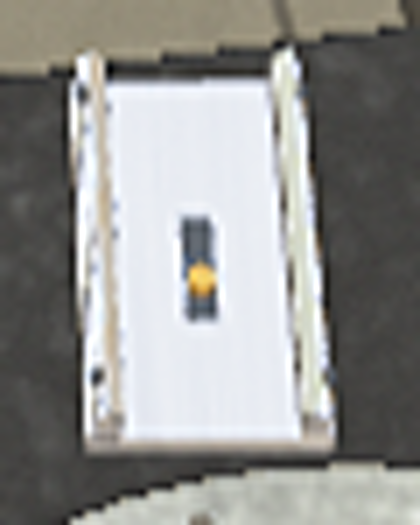

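View pics/side_br.png

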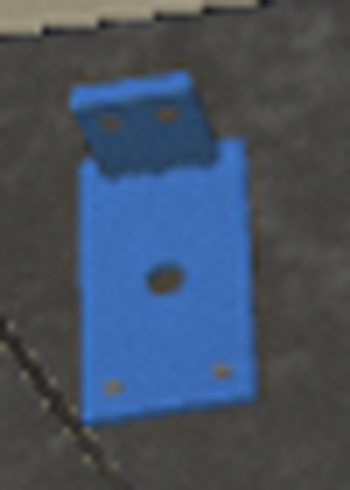

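```bash
python3 - <<'E'
import pickle,cv2,numpy as np
from h import *
d=pickle.load(open("cap0.pkl","rb"))
def full(n,uv):
    o,s=dict(tb=((455,220),5.5),tj=((210,225),5.5),sj=((350,175),7),sb=((165,205),7))[n]
    return (np.array(uv,float)+.5)/s-.5+np.array(o)
T,S=d["top"],d["side"]
def sh(l,p): print(l,np.round(p*1000,1).tolist())
pt=plane(T,full("tb",[(90,78),(250,72),(283,373),(116,380),(183,224)]),.006); sh("br plate top",pt)
ps=plane(S,full("sb",[(80,424),(257,400),(244,140),(80,165),(166,279)]),.006); sh("br plate side",ps)
sl=plane(T,full("tj",[(209,197),(241,202),(219,327),(191,322)]),.012); sh("slot top",sl)
ss=plane(S,full("sj",[(184,322),(218,319),(211,216),(181,217)]),.012); sh("slot side",ss)
sh("dowel top",plane(T,full("tj",[(217,238)]),.019));sh("dowel side",plane(S,full("sj",[(202,280)]),.019))
# slot by mask
for n,c,(x0,y0,x1,y1) in [("top",T,(238,255,258,288)),("side",S,(370,200,388,226))]:
    f=c["frame"][y0:y1,x0:x1].astype(int)
    m=((f.min(2)<150)).astype(np.uint8); w=np.clip(220-f.min(2),0,160)*m
    w=np.clip(220-f.min(2),0,120).astype(float); w[w<25]=0
    lab=cv2.connectedComponents((w>0).astype(np.uint8))[1]; L=np.bincount(lab[lab>0]).argmax(); w[lab!=L]=0
    w=(w>0)*np.minimum(w/120*1.0,1)
    v,u=np.nonzero(w);ww=w[v,u]
    P=plane(c,np.c_[u+x0,v+y0],.012)[:,:2]; mu=(P*ww[:,None]).sum(0)/ww.sum()
    C=((P-mu).T*ww)@(P-mu)/ww.sum(); e,V=np.linalg.eigh(C); a=V[:,1]*np.sign(V[0,1])
    print(n,"slot mean",mu,"yaw",np.degrees(np.arctan2(a[1],a[0])),"len",np.sqrt(12*e))
# jig rails outer
jt=plane(T,full("tj",[(163,55),(332,72),(93,487),(265,512)]),.012);sh("bed inner top corners",jt)
for n,c,uv,z in [("jar",T,[(355,298)],.07),("box",T,[(171,292)],.038),("tin",T,[(477,185)],.024),("jarS",S,[(293,193)],.07)]: sh(n,plane(c,uv,z))
E
```

```text
br plate top [[601.1, -278.6, 6.0], [602.2, -348.5, 6.0], [471.2, -351.9, 6.0], [470.0, -280.3, 6.0], [536.3, -314.0, 6.0]]
br plate side [[602.0, -348.3, 6.0], [601.9, -276.7, 6.0], [471.1, -279.9, 6.0], [472.9, -349.6, 6.0], [537.0, -313.3, 6.0]]
slot top [[547.7, 253.4, 12.0], [545.2, 239.5, 12.0], [491.4, 248.7, 12.0], [493.8, 260.7, 12.0]]
slot side [[544.4, 238.2, 12.0], [545.1, 252.7, 12.0], [491.3, 261.6, 12.0], [489.7, 248.7, 12.0]]
dowel top [[528.8, 248.7, 19.0]]
dowel side [[529.0, 248.7, 19.0]]
top slot mean [0.5194654 0.250257 ] yaw -9.045104823852702 len [0.01214173 0.0550315 ]
side slot mean [0.51787859 0.25042055] yaw -9.471684948931095 len [0.01317555 0.0538249 ]
bed inner top corners [[610.6, 274.0, 12.0], [601.3, 200.2, 12.0], [424.4, 302.0, 12.0], [412.7, 228.7, 12.0]]
jar [[449.2, 5.1, 70.0]]
box [[473.3, 426.9, 38.0]]
tin [[716.1, -297.1, 24.0]]
jarS [[448.9, 7.1, 70.0]]
```

Both views agree: the flange centre is at about (478.6, −314.7) mm with yaw about +1°. The slot middle is at (518.7, 250.3) mm with yaw about −9°, and the dowel looks about 10 mm ahead of the slot middle. I'll grip the flange faces with the jaws along the bracket's x.

```bash
cat > go.py <<'E'
import sys,numpy as np
from scipy.spatial.transform import Rotation as Ro
from workcell import r
# go.py x y z(mm TCP) yaw(deg of tool y axis in world, mod 180)
o=r.get_obs(); R=Ro.from_euler("xyz",o["eef_rot"],degrees=True).as_matrix(); p=o["tool_pos"]
y0=np.degrees(np.arctan2(R[1,1],R[0,1]))
print("t",round(o["t"],2),"pos",np.round(p*1000,2),"tool yaw",round(y0,2),"x axis",np.round(R[:,0],3),"w",round(o["width"]*1000,1),"F",np.round(o["wrist_force"],1),"T",np.round(o["ft_torque"],2),"q6",round(o["joint_pos"][5],1))
if len(sys.argv)>4:
    x,y,z,yaw=map(float,sys.argv[1:])
    d=R.T@(np.array([x,y,z])/1000-p)/0.75
    dy=(yaw-y0+90)%180-90
    print("shift",np.round(d,4),"turn",round(-dy/90,4),"(dyaw",round(dy,2),") other turn",round(-(dy-180*np.sign(dy))/90,3))
E
python3 go.py 479 -314.7 130 1; ls -la workcell* 2>/dev/null; python3 -c "
from scipy.spatial.transform import Rotation as Ro
from workcell import r
print(Ro.from_euler('xyz',r.get_obs()['eef_rot'],degrees=True).as_matrix().round(3))"
```

```text
t 0.15 pos [ 287.95 -610.38  255.74] tool yaw -64.75 x axis [-0.     0.001 -1.   ] w 85.4 F [-0.2  0.3 -0.6] T [-0.01  0.02  0.05] q6 -2.2
shift [ 0.1679 -0.2477 -0.3986] turn -0.7305 (dyaw 65.75 ) other turn 1.269
[[-0.     0.427 -0.904]
 [ 0.001 -0.904 -0.427]
 [-1.    -0.001 -0.   ]]
```

```bash
python3 go.py 400 -325 250 1
```

```text
t 0.15 pos [ 287.95 -610.38  255.74] tool yaw -64.75 x axis [-0.     0.001 -1.   ] w 85.4 F [-0.2  0.3 -0.6] T [-0.01  0.02  0.05] q6 -2.2
shift [ 0.0079 -0.2804 -0.2975] turn -0.7305 (dyaw 65.75 ) other turn 1.269
```

Request:
carry_out:
  targets:
    - [[0.008, -0.28, -0.2975], -0.73, -1]
    - [[0.008, -0.28, -0.2975], -0.73, -1]
    - [[0.008, -0.28, -0.2975], -0.73, -1]
    - [[0.008, -0.28, -0.2975], -0.73, -1]
    - [[0.008, -0.28, -0.2975], -0.73, -1]
    - [[0.008, -0.28, -0.2975], -0.73, -1]
    - [[0.008, -0.28, -0.2975], -0.73, -1]
    - [[0.008, -0.28, -0.2975], -0.73, -1]
    - [[0.008, -0.28, -0.2975], -0.73, -1]
    - [[0.008, -0.28, -0.2975], -0.73, -1]
  squeeze: 40

```text
t: 1.15
tool_pos: [0.4001, -0.3254, 0.2498]
eef_rot: [-152.9, 89.9, 117.9]
wrist_force: [-0.8, -0.3, -0.0]
width: 0.0854
```

```bash
python3 go.py 479 -314.7 130 1
```

```text
t 1.15 pos [ 400.07 -325.35  249.79] tool yaw 0.77 x axis [-0.     0.001 -1.   ] w 85.4 F [-0.8 -0.3 -0. ] T [-0.02  0.   -0.04] q6 -42.7
shift [ 0.1597  0.1055 -0.0126] turn -0.0026 (dyaw 0.23 ) other turn 1.997
```

Request:
carry_out:
  targets:
    - [[0.05, 0.1055, -0.0126], -0.003, -1]
    - [[0.1, 0.1055, -0.0126], -0.003, -1]
    - [[0.16, 0.1055, -0.0126], -0.003, -1]
    - [[0.16, 0.1055, -0.0126], -0.003, -1]
    - [[0.16, 0.1055, -0.0126], -0.003, -1]

```text
t: 1.65
tool_pos: [0.4783, -0.3148, 0.1292]
eef_rot: [-132.3, 89.8, 138.7]
wrist_force: [0.8, -0.5, 1.0]
width: 0.0854
```

```bash
python3 go.py 479 -314.7 42 1;python3 - <<'E'
from workcell import r
import cv2
from h import *
o=r.get_obs(); c=wristcam(r.capture("wrist"),o["tool_pos"],o["eef_rot"])
f=c["frame"].copy()
import pickle;pickle.dump(c,open("w1.pkl","wb"))
for X in [(478.6,-314.7,6),(478.6-5,-339.7,61),(478.6+5,-339.7,61),(478.6+5,-289.7,61),(478.6-5,-289.7,61),(536.6,-313.7,6)]:
    u=proj(c,np.array(X)/1000)[0]; cv2.circle(f,tuple(int(v) for v in u),3,(255,0,0),1)
cv2.imwrite("pics/w1.png",f[:,:,::-1])
E
```

```text
t 1.65 pos [ 478.32 -314.78  129.21] tool yaw 0.93 x axis [-0.003  0.002 -1.   ] w 85.4 F [ 0.8 -0.5  1. ] T [-0.03  0.06  0.02] q6 -36.8
shift [0.1163 0.0012 0.0002] turn -0.0008 (dyaw 0.07 ) other turn 1.999
```

View pics/w1.png

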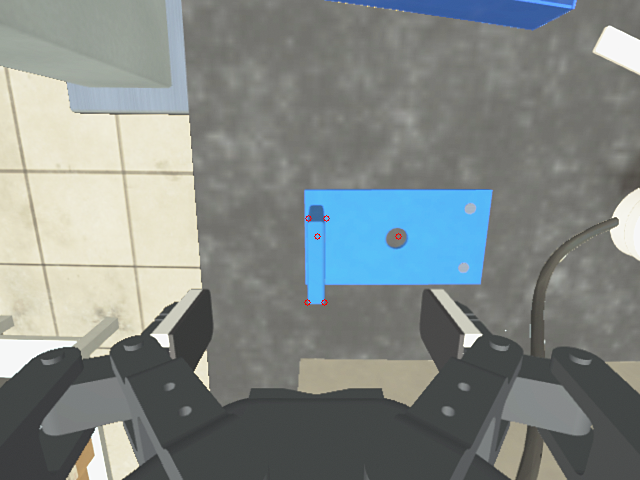

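The wrist view shows the flange's top face at columns 308–325, rows 221–303, and the hole at (397,238). My predictions land on them to within about 1 mm, so I'll descend.

Request:
carry_out:
  targets:
    - [[0.04, 0.001, 0], -0.001, -1]
    - [[0.08, 0.001, 0], -0.001, -1]
    - [[0.105, 0.001, 0], -0.001, -1]
    - [[0.1165, 0.001, 0], -0.001, -1]
    - [[0.1165, 0.001, 0], -0.001, -1]

```text
t: 2.2
tool_pos: [0.4798, -0.316, 0.0454]
eef_rot: [72.7, 89.9, -16.4]
wrist_force: [0.6, -0.1, 0.2]
width: 0.0857
```

Request:
carry_out:
  targets:
    - [[0, 0, 0], 0, 1]
    - [[0, 0, 0], 0, 1]
    - [[0, 0, 0], 0, 1]
    - [[0, 0, 0], 0, 1]
    - [[0, 0, 0], 0, 1]
    - [[0, 0, 0], 0, 1]
    - [[0, 0, 0], 0, 1]
    - [[0, 0, 0], 0, 1]

```text
t: 3.0
tool_pos: [0.4799, -0.316, 0.0457]
eef_rot: [66.8, 89.9, -22.3]
wrist_force: [-1.3, 1.5, 5.6]
width: 0.0096
```

```bash
python3 go.py 479 -314.7 190 1
```

```text
t 3.0 pos [ 479.85 -316.02   45.69] tool yaw 0.97 x axis [ 0.001 -0.    -1.   ] w 9.6 F [-1.3  1.5  5.6] T [ 0.15  0.35 -0.02] q6 -36.9
shift [-0.1924 -0.0009 -0.0017] turn -0.0004 (dyaw 0.03 ) other turn 2.0
```

Request:
carry_out:
  targets:
    - [[-0.03, 0, 0], 0, 1]
    - [[-0.08, 0, 0], 0, 1]
    - [[-0.14, 0, 0], 0, 1]
    - [[-0.193, 0, 0], 0, 1]
    - [[-0.193, 0, 0], 0, 1]
    - [[-0.193, 0, 0], 0, 1]

```text
t: 3.6
tool_pos: [0.4798, -0.316, 0.1906]
eef_rot: [61.2, 89.9, -27.8]
wrist_force: [0.8, -0.2, -1.6]
width: 0.0095
```

```bash
python3 go.py 431.8 264.1 190 -9;python3 - <<'E'
from workcell import r
import cv2,pickle
from h import *
o=r.get_obs(); c=wristcam(r.capture("wrist"),o["tool_pos"],o["eef_rot"])
pickle.dump((c,o),open("w2.pkl","wb"))
cv2.imwrite("pics/w2.png",c["frame"][:,:,::-1])
E
```

```text
t 3.6 pos [ 479.79 -316.    190.6 ] tool yaw 0.97 x axis [ 0.002 -0.001 -1.   ] w 9.5 F [ 0.8 -0.2 -1.6] T [-0.    0.03  0.  ] q6 -36.9
shift [-0.     -0.0509 -0.7744] turn 0.1108 (dyaw -9.97 ) other turn -1.889
```

View pics/w2.png

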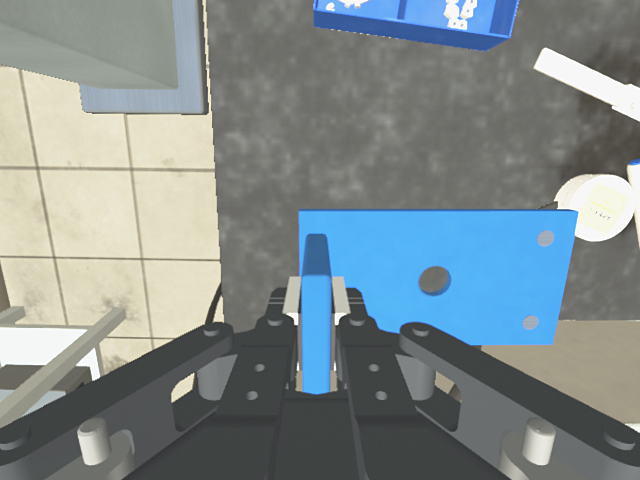

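```bash
python3 - <<'E'
import pickle,cv2
from h import *
c,o=pickle.load(open("w2.pkl","rb"))
f=c["frame"]; hsv=cv2.cvtColor(f,cv2.COLOR_RGB2HSV)
m=cv2.inRange(hsv,(98,150,120),(115,255,255)); 
g=255-m[255:310,405:465]; n,l,s,ce=cv2.connectedComponentsWithStats(g)
k=[i for i in range(1,n) if 100<s[i,4]<2000]; print([ (ce[i]+[405,255],s[i,4]) for i in k])
h=[ce[i]+[405,255] for i in k][0]
def edge(col): 
    v=np.nonzero(m[:,col])[0]; return v.min(),v.max()
print([ (x,edge(x)) for x in (345,400,500,540)])
def tool(uv,z):
    P=plane(c,uv,z); R=c["R"]
    from scipy.spatial.transform import Rotation as Ro
    T=Ro.from_euler("xyz",o["eef_rot"],degrees=True).as_matrix()
    return (P-o["tool_pos"])@T*1000
z=o["tool_pos"][2]-.0397
print("hole,cornersTL,TR,BR,",tool([h,(299,210),(577,211),(553,345)],z).round(1))
E
```

```text
[(array([432.87122417, 278.92050874]), np.int32(629))]
[(345, (np.int64(13), np.int64(283))), (400, (np.int64(0), np.int64(327))), (500, (np.int64(0), np.int64(344))), (540, (np.int64(209), np.int64(343)))]
hole,cornersTL,TR,BR, [[ 39.8  56.6  -1.1]
 [ 39.7  -7.9 -35. ]
 [ 39.9 121.  -34.7]
 [ 40.  122.6  35.8]]
```

Request:
carry_out:
  targets:
    - [[0, -0.025, -0.4], 0.055, 1]
    - [[0, -0.025, -0.4], 0.055, 1]
    - [[0, -0.025, -0.4], 0.055, 1]
    - [[0, -0.025, -0.4], 0.055, 1]
    - [[0, -0.025, -0.4], 0.055, 1]
    - [[0, -0.051, -0.7744], 0.11, 1]
    - [[0, -0.051, -0.7744], 0.11, 1]
    - [[0, -0.051, -0.7744], 0.11, 1]
    - [[0, -0.051, -0.7744], 0.11, 1]
    - [[0, -0.051, -0.7744], 0.11, 1]

```text
t: 4.65
tool_pos: [0.4371, 0.1842, 0.1877]
eef_rot: [-69.2, 89.9, -168.1]
wrist_force: [2.5, -0.5, -2.3]
width: 0.0097
```

```bash
python3 go.py 431.8 264.1 150 -9
```

```text
t 4.65 pos [437.13 184.2  187.72] tool yaw -8.92 x axis [-0.002 -0.    -1.   ] w 9.7 F [ 2.5 -0.5 -2.3] T [0.02 0.01 0.05] q6 28.7
shift [ 0.0503 -0.0235 -0.1042] turn 0.0008 (dyaw -0.08 ) other turn -1.999
```

Request:
carry_out:
  targets:
    - [[0.05, -0.0235, -0.1035], 0.001, 1]
    - [[0.05, -0.0235, -0.1035], 0.001, 1]
    - [[0.05, -0.0235, -0.1035], 0.001, 1]
    - [[0.05, -0.0235, -0.1035], 0.001, 1]

```text
t: 5.05
tool_pos: [0.4308, 0.2638, 0.1481]
eef_rot: [-56.9, 89.7, -155.8]
wrist_force: [-0.3, -0.7, -1.8]
width: 0.0095
```

```bash
python3 go.py 431.8 264.1 150 -9;python3 - <<'E'
from workcell import r
import cv2,pickle
from h import *
o=r.get_obs(); c=wristcam(r.capture("wrist"),o["tool_pos"],o["eef_rot"])
t=r.capture("top"); s=r.capture("side")
pickle.dump((c,o,t,s),open("w3.pkl","wb"))
cv2.imwrite("pics/w3.png",c["frame"][:,:,::-1])
a=cv2.resize(t["frame"][200:330,190:320],(520,520),interpolation=2)
cv2.imwrite("pics/t3.png",a[:,:,::-1])
E
```

```text
t 5.05 pos [430.79 263.77 148.07] tool yaw -8.92 x axis [-0.005 -0.002 -1.   ] w 9.5 F [-0.3 -0.7 -1.8] T [-0.02  0.04  0.03] q6 37.5
shift [-0.0026  0.0013 -0.0006] turn 0.0009 (dyaw -0.08 ) other turn -1.999
```

View pics/w3.png

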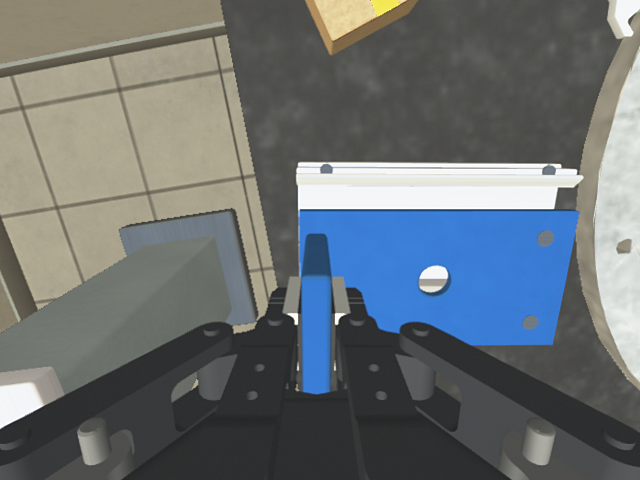

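View pics/t3.png

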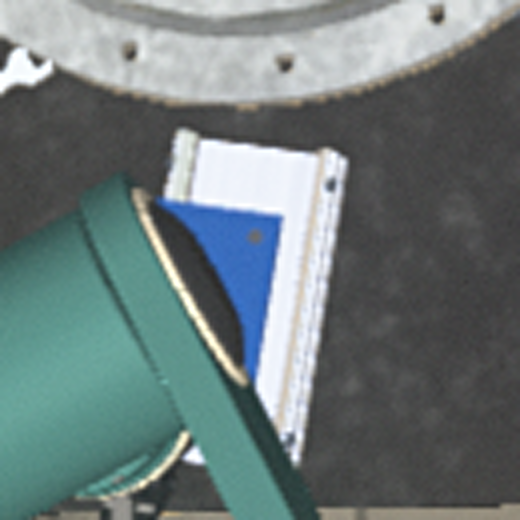

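```bash
python3 - <<'E'
import pickle,cv2
c,o,t,s=pickle.load(open("w3.pkl","rb"))
f=c["frame"]
a=f[150:225,285:365];b=f[150:225,520:600]
import numpy as np
cv2.imwrite("pics/z3.png",cv2.resize(np.vstack([a,b])[:,:,::-1],None,fx=4,fy=4,interpolation=0) if 0 else np.hstack([cv2.resize(a,(400,375),interpolation=2),cv2.resize(b,(400,375),interpolation=2)])[:,:,::-1])
E
```

```text
(no output)
```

View pics/z3.png

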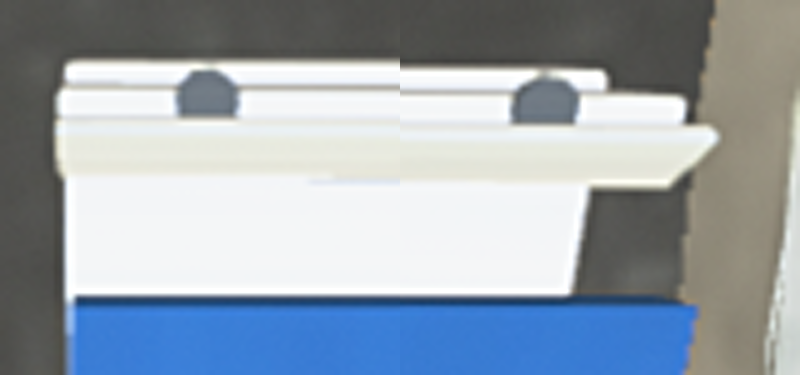

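```bash
python3 - <<'E'
import pickle,cv2
from h import *
c,o,t,s=pickle.load(open("w3.pkl","rb"))
sl=np.array([.5187,.2503])
for n,uv,z,off in [("lip top",[(297,174),(583.6,175.6)],.034,None),("inner edge",[(297,184.8),(574,187.4)],.028,36.5),("bed outer",[(298,162.4),(561,164.4)],.012,51)]:
    P=plane(c,uv,z); d=P[1]-P[0]; a=np.arctan2(d[1],d[0]); 
    nrm=np.array([-np.sin(a),np.cos(a)])
    print(n,P.round(4).tolist(),"yaw",np.degrees(a).round(2),"dist from slot centre mm",((P[0,:2]-sl)@nrm*1000).round(2),"len",np.linalg.norm(d)*1000,off)
# bracket hole & dowel along/lat with yaw -9
E
```

```text
lip top [[0.4248, 0.3097, 0.034], [0.6122, 0.2798, 0.034]] yaw -9.06 dist from slot centre mm 43.86 len 189.73247863140367 None
inner edge [[0.4232, 0.302, 0.028], [0.6104, 0.2714, 0.028]] yaw -9.29 dist from slot centre mm 35.62 len 189.65729173464672 36.5
bed outer [[0.4253, 0.3159, 0.012], [0.6118, 0.2858, 0.012]] yaw -9.17 dist from slot centre mm 49.85 len 188.82769524104108 51
```

```bash
python3 go.py 431.6 263.2 95 -9.1
```

```text
t 5.2 pos [431.89 262.78 150.13] tool yaw -9.07 x axis [-0.002 -0.001 -1.   ] w 9.5 F [ 0.7  0.4 -1.8] T [0.01 0.06 0.  ] q6 37.5
shift [ 0.0735 -0.0003 -0.0006] turn 0.0003 (dyaw -0.03 ) other turn -2.0
```

Request:
carry_out:
  targets:
    - [[0.03, 0, -0.0006], 0, 1]
    - [[0.06, 0, -0.0006], 0, 1]
    - [[0.0735, 0, -0.0006], 0, 1]
    - [[0.0735, 0, -0.0006], 0, 1]
    - [[0.0735, 0, -0.0006], 0, 1]

```text
t: 5.7
tool_pos: [0.4323, 0.263, 0.0959]
eef_rot: [-70.3, 89.9, -169.4]
wrist_force: [0.9, -0.1, -1.7]
width: 0.0097
```

```bash
python3 go.py 431.6 263.2 70 -9.1;python3 - <<'E'
from workcell import r
import cv2,pickle
from h import *
o=r.get_obs(); c=wristcam(r.capture("wrist"),o["tool_pos"],o["eef_rot"])
s=r.capture("side")
pickle.dump((c,o,s),open("w4.pkl","wb"))
cv2.imwrite("pics/w4.png",c["frame"][:,:,::-1])
a=cv2.resize(s["frame"][160:260,330:430],(600,600),interpolation=2)
cv2.imwrite("pics/s4.png",a[:,:,::-1])
E
python3 go.py
```

```text
t 5.7 pos [432.3  262.96  95.94] tool yaw -9.11 x axis [-0.001 -0.    -1.   ] w 9.7 F [ 0.9 -0.1 -1.7] T [ 0.09  0.07 -0.02] q6 37.5
shift [ 0.0346 -0.0009 -0.0002] turn -0.0002 (dyaw 0.01 ) other turn 2.0
t 5.8 pos [432.42 263.26  96.29] tool yaw -9.09 x axis [-0.001  0.    -1.   ] w 9.3 F [ 0.5  0.3 -1.8] T [-0.01  0.03 -0.03] q6 37.5
```

View pics/w4.png

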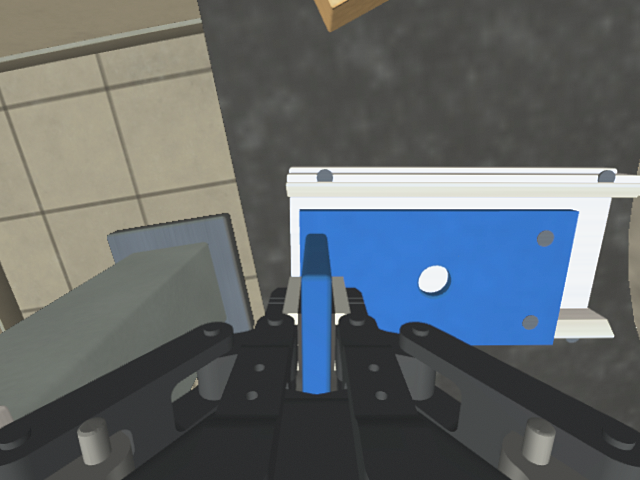

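View pics/s4.png

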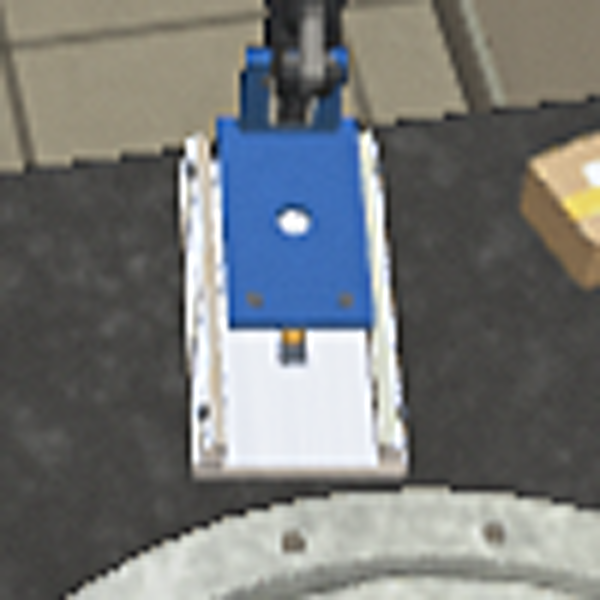

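```bash
python3 - <<'E'
import pickle,cv2
import numpy as np
c,o,s=pickle.load(open("w4.pkl","rb"))
f=c["frame"]
cv2.imwrite("pics/z4.png",cv2.resize(f[160:350,520:640],None,fx=3.15,fy=3.15,interpolation=2)[:,:,::-1])
E
```

```text
(no output)
```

View pics/z4.png

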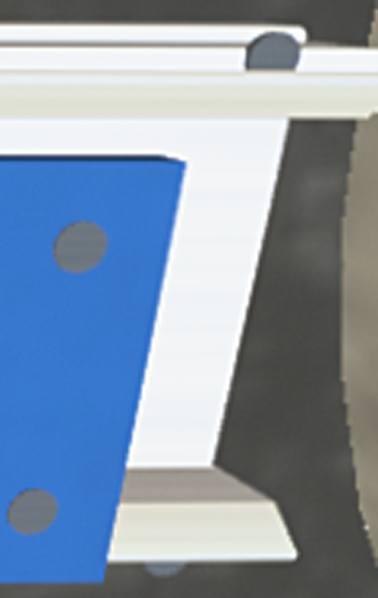

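```bash
python3 - <<'E'
import pickle
from h import *
from scipy.spatial.transform import Rotation as Ro
c,o,s=pickle.load(open("w4.pkl","rb"))
T=Ro.from_euler("xyz",o["eef_rot"],degrees=True).as_matrix()
for n,uv,z in [("L",(624,197.1),.028),("R",(606.3,319.4),.028),("Rbed",(588,308),.012),("bL",(579,211.4),o["tool_pos"][2]-.0397),("bR",(553,344.8),o["tool_pos"][2]-.0397),("Lrear",(297,197.1),.028)]:
    print(n,((plane(c,[uv],z)[0]-o["tool_pos"])@T*1000).round(2))
E
```

```text
L [ 67.72 167.18 -36.99]
R [ 67.74 173.71  36.55]
Rbed [ 83.74 174.75  37.1 ]
bL [ 39.53 121.89 -34.53]
bR [ 39.56 122.41  35.47]
Lrear [ 67.94 -10.14 -36.59]
```

Request:
carry_out:
  targets:
    - [[0.012, -0.0045, -0.0006], 0, 1]
    - [[0.024, -0.0045, -0.0006], 0, 1]
    - [[0.032, -0.0045, -0.0006], 0, 1]
    - [[0.037, -0.0045, -0.0006], 0, 1]
    - [[0.037, -0.0045, -0.0006], 0, 1]
  squeeze: 20

```text
t: 6.3
tool_pos: [0.4289, 0.2641, 0.0678]
eef_rot: [-68.0, 89.9, -167.1]
wrist_force: [0.2, -0.6, -1.5]
width: 0.0093
```

```bash
python3 go.py 429.1 263.8 65 -9.1
```

```text
t 6.3 pos [428.85 264.13  67.76] tool yaw -9.09 x axis [-0.002 -0.    -1.   ] w 9.3 F [ 0.2 -0.6 -1.5] T [0.03 0.07 0.  ] q6 37.8
shift [0.0037 0.0004 0.0004] turn 0.0001 (dyaw -0.01 ) other turn -2.0
```

Request:
carry_out:
  targets:
    - [[0.001, 0, 0], 0, 1]
    - [[0.002, 0, 0], 0, 1]
    - [[0.003, 0, 0], 0, 1]
    - [[0.004, 0, 0], 0, 1]
    - [[0.005, 0, 0], 0, 1]
    - [[0.005, 0, 0], 0, 1]

```text
t: 6.9
tool_pos: [0.429, 0.2645, 0.065]
eef_rot: [-102.1, 89.9, 158.8]
wrist_force: [-7.0, -0.9, 9.7]
width: 0.0095
```

```bash
python3 go.py 429.1 263.8 60 -9.1
```

```text
t 6.9 pos [428.98 264.48  64.98] tool yaw -9.08 x axis [-0.001  0.    -1.   ] w 9.5 F [-7.  -0.9  9.7] T [-0.28  0.47 -0.16] q6 37.8
shift [0.0066 0.0003 0.0009] turn 0.0002 (dyaw -0.02 ) other turn -2.0
```

```bash
cat > look.py <<'E'
import sys,cv2,pickle
from workcell import r
from h import *
n=sys.argv[1]
o=r.get_obs(); c=wristcam(r.capture("wrist"),o["tool_pos"],o["eef_rot"])
s=r.capture("side")
pickle.dump((c,o,s),open(f"{n}.pkl","wb"))
a=cv2.resize(s["frame"][175:245,345:415],(480,480),interpolation=2)
b=cv2.resize(c["frame"][150:390,260:640],None,fx=.84,fy=.84,interpolation=3)
b=c["frame"][150:390,270:590]
out=np.zeros((480,800,3),np.uint8); out[:,:480]=a; out[:240,480:]=b
cv2.imwrite(f"pics/{n}.png",out[:,:,::-1])
E
python3 look.py c1; python3 go.py
```

```text
t 7.0 pos [429.01 264.45  65.01] tool yaw -9.08 x axis [-0.001  0.    -1.   ] w 9.4 F [-7.5  0.1  9.3] T [-0.23  0.48 -0.15] q6 37.8
```

View pics/c1.png

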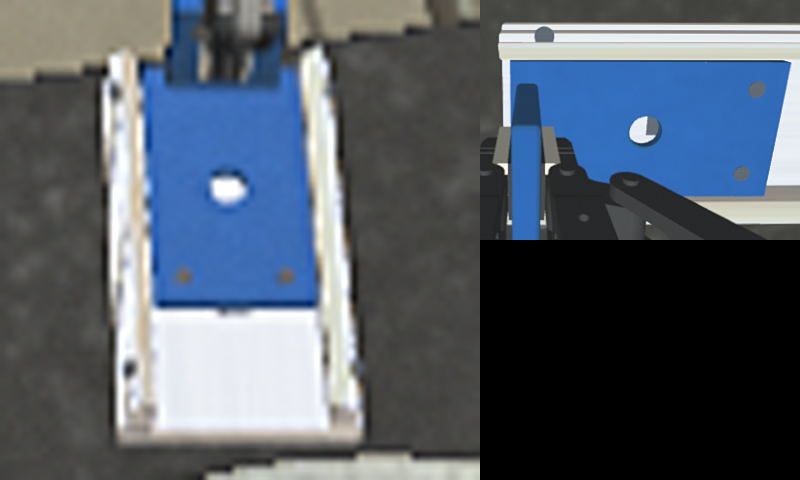

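Request:
carry_out:
  targets:
    - [[0.002, 0, 0], 0, 1]
    - [[0.003, 0, 0], 0, 1]
    - [[0.003, 0, 0], 0, 1]

```text
t: 7.3
tool_pos: [0.4291, 0.2649, 0.0642]
eef_rot: [-155.7, 89.9, 105.2]
wrist_force: [-14.0, -0.6, 16.7]
width: 0.0095
```

```bash
python3 go.py
```

```text
t 7.3 pos [429.08 264.9   64.2 ] tool yaw -9.08 x axis [-0.     0.001 -1.   ] w 9.5 F [-14.   -0.6  16.7] T [-0.48  0.86 -0.27] q6 37.8
```

Request:
carry_out:
  targets:
    - [[-0.001, 0, 0.0005], 0, 1]
    - [[-0.0014, 0, 0.0008], 0, 1]
    - [[-0.0014, 0, 0.0008], 0, 1]

```text
t: 7.6
tool_pos: [0.4291, 0.2644, 0.0654]
eef_rot: [-173.1, 89.9, 87.8]
wrist_force: [-1.6, 0.9, 2.7]
width: 0.0098
```

```bash
python3 go.py
```

```text
t 7.6 pos [429.09 264.42  65.41] tool yaw -9.08 x axis [ 0.     0.002 -1.   ] w 9.8 F [-1.6  0.9  2.7] T [ 0.09 -0.11  0.04] q6 37.8
```

Most of the load is off (Fz 2.7 N). I'll open slightly so the bracket settles between loose jaws.

Request:
carry_out:
  targets:
    - [[0, 0, 0], 0, 0.7]
    - [[0, 0, 0], 0, 0.6]
    - [[0, 0, 0], 0, 0.5]
    - [[0, 0, 0], 0, 0.5]
    - [[0, 0, 0], 0, 0.5]
    - [[0, 0, 0], 0, 0.5]

```text
t: 8.2
tool_pos: [0.4291, 0.2644, 0.0654]
eef_rot: [-172.4, 89.9, 88.6]
wrist_force: [0.7, 0.2, 0.2]
width: 0.0214
```

```bash
python3 look.py c2; python3 go.py
```

```text
t 8.3 pos [429.11 264.4   65.4 ] tool yaw -9.08 x axis [ 0.     0.002 -1.   ] w 21.0 F [ 0.1  0.1 -0.7] T [0.   0.02 0.04] q6 37.8
```

View pics/c2.png

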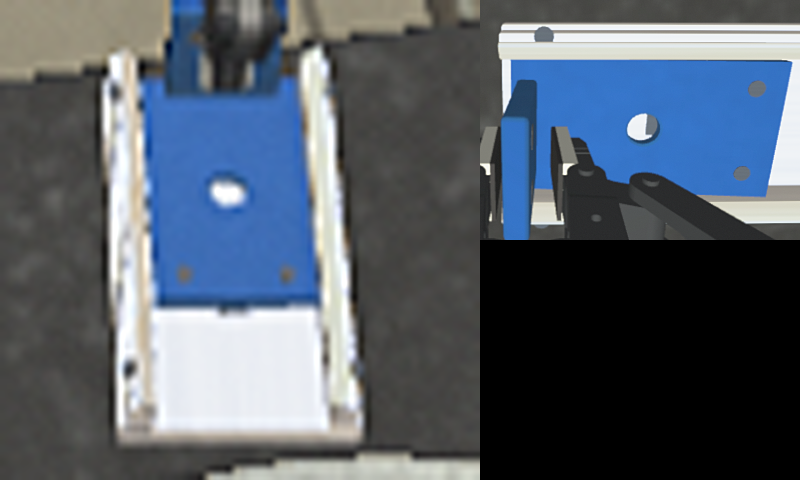

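Request:
carry_out:
  targets:
    - [[0.003, 0.002, 0], 0, 0.5]
    - [[0.004, 0.004, 0], 0, 0.5]
    - [[0.005, 0.006, 0], 0, 0.5]
    - [[0.0055, 0.008, 0], 0, 0.5]
    - [[0.006, 0.01, 0], 0, 0.5]
    - [[0.006, 0.01, 0], 0, 0.5]

```text
t: 8.9
tool_pos: [0.4367, 0.2632, 0.0608]
eef_rot: [-177.4, 89.9, 83.5]
wrist_force: [-0.6, -0.1, 0.8]
width: 0.0215
```

```bash
python3 look.py c3; python3 go.py
```

```text
t 9.0 pos [436.65 263.19  60.85] tool yaw -9.08 x axis [ 0.     0.002 -1.   ] w 20.9 F [-1.   1.  -0.1] T [ 0.01  0.02 -0.04] q6 37.2
```

View pics/c3.png

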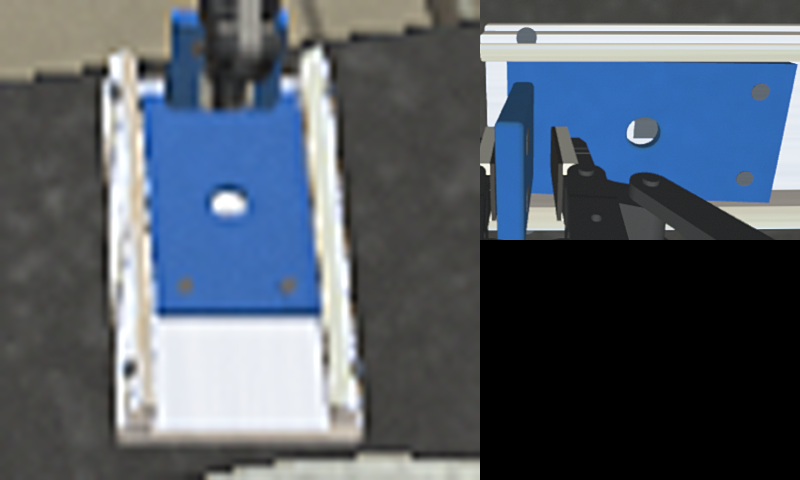

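The bracket slides forward and stays nose-up with about 1 N of resistance. The near end of the slot shows through the hole.

Request:
carry_out:
  targets:
    - [[0.0005, 0.002, 0], 0, 0.5]
    - [[0.001, 0.004, 0], 0, 0.5]
    - [[0.0015, 0.006, 0], 0, 0.5]
    - [[0.002, 0.008, 0], 0, 0.5]
    - [[0.0025, 0.01, 0], 0, 0.5]
    - [[0.003, 0.012, 0], 0, 0.5]
    - [[0.0035, 0.014, 0], 0, 0.5]
    - [[0.004, 0.016, 0], 0, 0.5]
    - [[0.0045, 0.018, 0], 0, 0.5]
    - [[0.0045, 0.018, 0], 0, 0.5]

```text
t: 10.0
tool_pos: [0.4502, 0.261, 0.0574]
eef_rot: [170.0, 89.9, 70.9]
wrist_force: [-0.9, 0.5, 0.5]
width: 0.0209
```

```bash
python3 look.py c4; python3 go.py
```

```text
t 10.1 pos [450.12 261.    57.43] tool yaw -9.09 x axis [ 0.001  0.001 -1.   ] w 21.5 F [ 0.1  0.3 -0.6] T [-0.    0.01 -0.02] q6 36.3
```

View pics/c4.png

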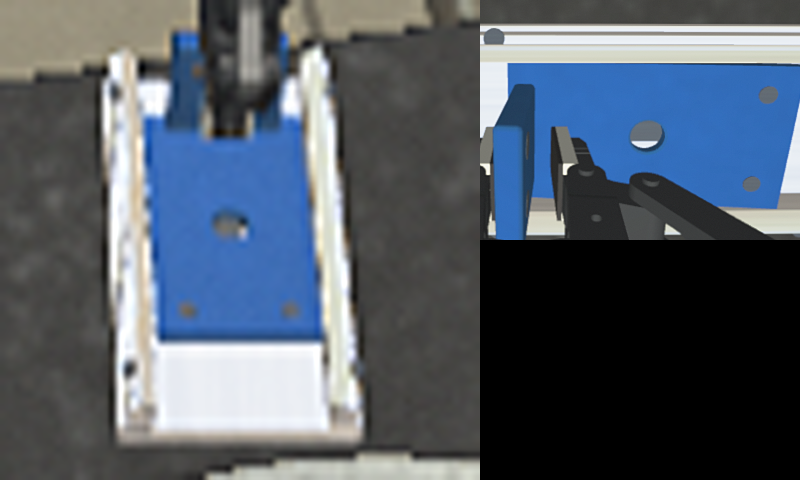

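```bash
cat > hole.py <<'E'
import sys,pickle,cv2
from h import *
u=np.array([np.cos(np.radians(-9.15)),np.sin(np.radians(-9.15))]);n=np.array([-u[1],u[0]]);sl=np.array([.5187,.2503])
c,o,s=pickle.load(open(sys.argv[1]+".pkl","rb")); z=float(sys.argv[2])
def q(name,c,box,lo=100,hi=2500):
    x0,y0,x1,y1=box; hsv=cv2.cvtColor(c["frame"],cv2.COLOR_RGB2HSV)[y0:y1,x0:x1]
    g=255-cv2.inRange(hsv,(98,150,80),(118,255,255)); k,l,st,ce=cv2.connectedComponentsWithStats(g)
    for i in range(1,k):
        if lo<st[i,4]<hi:
            P=plane(c,[ce[i]+[x0,y0]],z)[0,:2]-sl; print(name,ce[i]+[x0,y0],st[i,4],"along",(P@u*1000).round(1),"lat",(P@n*1000).round(1))
q("wrist",c,(385,250,450,315)); q("side",s,(368,195,392,222),8,80)
E
for k in c2 c3 c4; do python3 hole.py $k .0245; done
```

```text
wrist [431.84549356 276.69527897] 699 along -34.2 lat 1.6
side [377.61904762 202.57142857] 21 along -30.1 lat -0.5
wrist [431.91655267 280.55677155] 731 along -27.9 lat 1.4
side [390.39130435 203.93478261] 46 along -24.9 lat 37.4
side [378.10526316 204.42105263] 19 along -23.1 lat 0.6
side [379.96 220.96] 25 along 37.6 lat 2.6
wrist [435.12916667 284.24722222] 720 along -13.8 lat 1.0
side [390.39130435 203.93478261] 46 along -24.9 lat 37.4
side [378.11764706 207.58823529] 17 along -11.2 lat -0.1
```

Request:
carry_out:
  targets:
    - [[0.0004, 0.002, 0], 0, 0.5]
    - [[0.0008, 0.004, 0], 0, 0.5]
    - [[0.0012, 0.006, 0], 0, 0.5]
    - [[0.0016, 0.008, 0], 0, 0.5]
    - [[0.002, 0.01, 0], 0, 0.5]
    - [[0.0024, 0.012, 0], 0, 0.5]
    - [[0.0028, 0.014, 0], 0, 0.5]
    - [[0.0032, 0.016, 0], 0, 0.5]
    - [[0.0036, 0.018, 0], 0, 0.5]
    - [[0.0036, 0.018, 0], 0, 0.5]

```text
t: 11.1
tool_pos: [0.4637, 0.2588, 0.0547]
eef_rot: [159.3, 89.9, 60.2]
wrist_force: [-0.2, 0.4, 0.5]
width: 0.0214
```

```bash
python3 look.py c5; python3 go.py; python3 hole.py c5 .025
```

```text
t 11.2 pos [463.57 258.82  54.69] tool yaw -9.09 x axis [ 0.001  0.001 -1.   ] w 21.2 F [ 0.1 -1.  -0.5] T [ 0.03 -0.01  0.02] q6 35.5
wrist [437.08766716 287.32838039] 673 along -0.3 lat 0.8
side [370.44444444 195.77777778] 9 along -55.6 lat -20.8
side [378.25       196.65909091] 44 along -52.2 lat 2.6
side [390.16 203.34] 50 along -26.8 lat 36.8
side [378.64705882 211.29411765] 17 along 2.9 lat 0.7
```

View pics/c5.png

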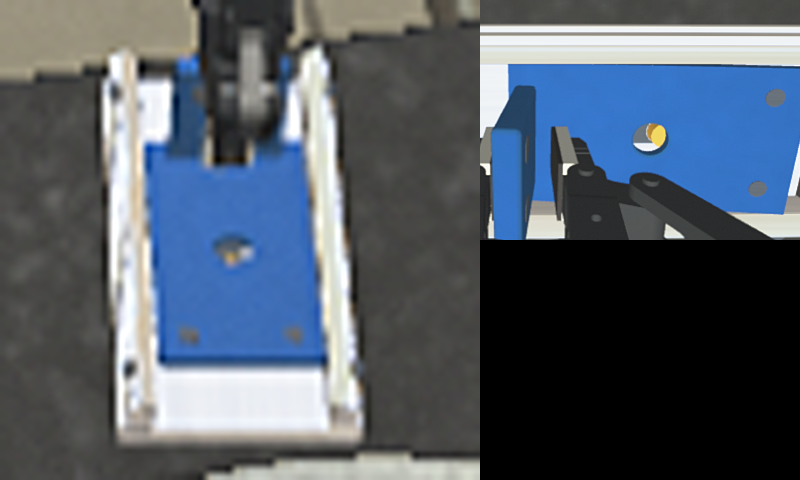

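The brass dowel now shows in the front part of the hole, at about (655,133), so roughly 9 mm remains. I'll take smaller steps from here.

Request:
carry_out:
  targets:
    - [[0.0003, 0.0015, 0], 0, 0.5]
    - [[0.0006, 0.003, 0], 0, 0.5]
    - [[0.0009, 0.0045, 0], 0, 0.5]
    - [[0.0012, 0.006, 0], 0, 0.5]
    - [[0.0015, 0.0075, 0], 0, 0.5]
    - [[0.0015, 0.0075, 0], 0, 0.5]

```text
t: 11.8
tool_pos: [0.4693, 0.2579, 0.0535]
eef_rot: [151.9, 89.9, 52.8]
wrist_force: [-1.1, 0.6, 0.3]
width: 0.0215
```

```bash
python3 look.py c6; python3 go.py; python3 hole.py c6 .025|head -1
```

```text
t 11.9 pos [469.2  257.86  53.53] tool yaw -9.1 x axis [ 0.001  0.001 -1.   ] w 21.3 F [-0.1  0.6  0.2] T [0.02 0.   0.02] q6 35.1
wrist [435.99861496 287.4598338 ] 722 along 4.6 lat 1.2
```

View pics/c6.png

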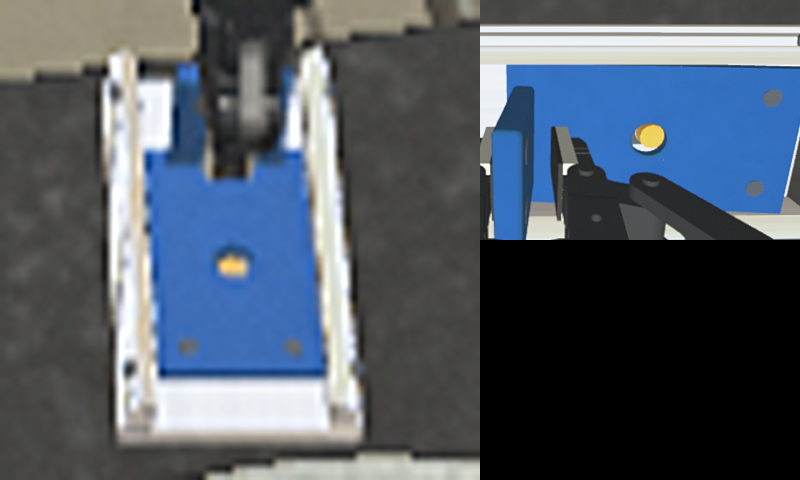

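Request:
carry_out:
  targets:
    - [[0.0002, 0.001, 0], 0, 0.5]
    - [[0.0003, 0.0015, 0], 0, 0.5]
    - [[0.0003, 0.002, 0], 0, 0.5]
    - [[0.0003, 0.002, 0], 0, 0.5]

```text
t: 12.3
tool_pos: [0.4707, 0.2576, 0.0533]
eef_rot: [153.1, 89.9, 54.0]
wrist_force: [-0.2, -0.4, 0.0]
width: 0.0213
```

```bash
python3 look.py c7; python3 go.py; python3 hole.py c7 .025|head -1
```

```text
t 12.4 pos [470.7  257.65  53.34] tool yaw -9.1 x axis [ 0.001  0.001 -1.   ] w 20.9 F [-0.5  1.  -0.2] T [-0.02 -0.03 -0.03] q6 35.0
wrist [433.7582017  284.27217497] 823 along 4.7 lat 2.8
```

View pics/c7.png

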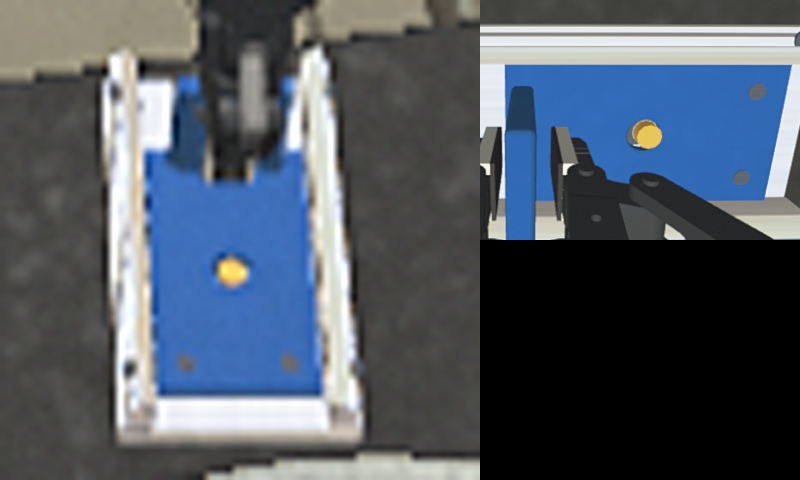

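The bracket dropped home: the flange is upright between the jaws and the dowel stands proud in the hole at (648,135). I'll open and lift straight up.

Request:
carry_out:
  targets:
    - [[0, 0, 0], 0, -0.1]
    - [[0, 0, 0], 0, -0.3]
    - [[0, 0, 0], 0, -0.3]
    - [[-0.04, 0, 0], 0, -0.3]
    - [[-0.1, 0, 0], 0, -0.3]
    - [[-0.16, 0, 0], 0, -0.3]
    - [[-0.22, 0, 0], 0, -0.3]
    - [[-0.25, 0, 0], 0, -0.3]
    - [[-0.25, 0, 0], 0, -0.3]

```text
t: 13.3
tool_pos: [0.4714, 0.2578, 0.2449]
eef_rot: [131.2, 89.6, 32.1]
wrist_force: [-0.5, -0.1, -0.4]
width: 0.0556
```

```bash
python3 look.py d1; python3 go.py; python3 - <<'E'
import pickle,cv2
c,o,s=pickle.load(open("d1.pkl","rb"))
cv2.imwrite("pics/dw.png",c["frame"][:,:,::-1])
cv2.imwrite("pics/ds.png",cv2.resize(s["frame"][170:250,270:490],(800,291),interpolation=2)[:,:,::-1])
E
```

```text
t 13.4 pos [470.47 257.37 240.58] tool yaw -9.1 x axis [ 0.001  0.001 -1.   ] w 55.4 F [-0.3 -1.4 -0. ] T [ 0.04 -0.04 -0.02] q6 35.0
```

View pics/dw.png

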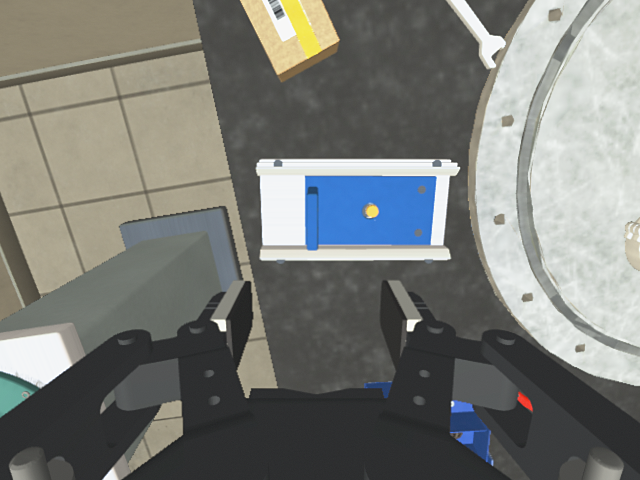

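View pics/ds.png

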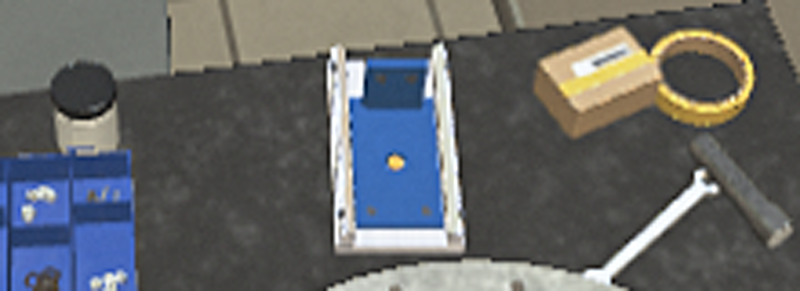

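The wrist view shows the plate flat between the rails, with the dowel in the hole at (371,212). The side view shows the jar and carton standing as before. I'll compare with the first picture and then hand in.

```bash
python3 - <<'E'
import pickle,numpy as np
from h import *
from workcell import r
s0=pickle.load(open("cap0.pkl","rb"))["side"]; c,o,s=pickle.load(open("d1.pkl","rb"))
for n,(x0,y0,x1,y1) in dict(jar=(280,184,306,212),box=(415,176,450,208),tin=(180,286,208,312)).items():
    print(n,np.abs(s0["frame"][y0:y1,x0:x1].astype(int)-s["frame"][y0:y1,x0:x1]).mean().round(2))
# plate front corner distance check: underside level -> width between front corners via wrist
P=plane(c,[(437.5,177),(434,245)],.018)[:,:2]; Q=plane(c,[(306,177.5),(308,248)],.018)[:,:2]
print("plate len",np.linalg.norm(P-Q,axis=1)*1000)
print(r.hand_in())
E
```

```text
jar 1.77
box 1.7
tin 1.59
plate len [129.31892059 130.3628603 ]
the job is handed in; nothing more can be done
None
```

The bracket is home: its hole is over the dowel, the foot plate lies flat between the rails and the gripper is clear. The job was handed in at about 13.4 s of the 51 s allowed; `r.hand_in()` gives no verdict.

**What I did:** I gripped the flange, carried the bracket over to the jig and lowered its front onto the dowel. I loosened the jaws so the rear settled on the bed, hole about 33 mm short of the slot middle. I then pushed the flange forward with the loosely open jaws, with about 1 N of resistance, until the plate dropped. Finally I opened the jaws and lifted away.

**Last checks:**
- The pictures show the flange upright and the dowel standing in the hole.
- The plate measures 129–130 mm long when taken as lying at bed height, which fits it lying flat.
- The jar, carton and tin look the same as in the first picture, to within image noise.

**What did not go to plan:**
- While lowering, I pressed the gripped bracket onto the dowel with a peak of about 23 N read at the wrist. That is below the 32 N ramming limit. The bracket would not pivot in the grip, so I backed off and loosened the jaws, and the rear edge dropped about 7 mm onto the bed.
- The bracket slid with about 1 N, below the stated 2–7 N; I was pushing it rather than gripping it.
- I saw the drop in the picture, not in the force reading. I did not push on to feel the firm stop.
- Hole-position estimates from the side and wrist cameras differed by 2.5–5 mm, so I made the last steps by watching the dowel through the hole.

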